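# Tuck a copper flashing strip under a shingle and hold it down

## Robot

A 7-joint arm with a two-finger parallel gripper is mounted at the origin on a cart in front of the work surface, level with it; the furniture and walls round the work are solid. World frame = base frame: x ahead of the robot, y to its left, z up, the work surface at z = 0. Lengths are in m, angles in rad, forces in N, time in s.
With the tool pointing down it reaches from about 0.425 to 1.025 m from the base axis. Payload 9.4 kg.
Tool frame: the origin (TCP) lies at the very end of the fingers, on their centre line; the grasp point (between the pads) lies 19 mm behind it; z points along the fingers, y is the direction in which the jaws open and shut (so a half turn about z gives the same grasp; the last joint's range is limited). The gripper opens to 85 mm and grips with 20 to 120 N. Pads are 22 mm wide; open, the fingers measure 114 mm over their backs; the gripper's body (76 mm by 85 mm) begins 54 mm behind the grasp point. The pads swing forward as they close: fully open they stand 13 mm farther back than shut.
Start: joints at [1.031, 0.599, -0.003, 1.599, 0.002, 0.943, -0.08], TCP at [0.324, -0.649, 0.231] pointing down, gripper open.
Joint ranges: [-2.57, 2.57], [-0.35, 1.97], [-1.29, 1.29], [0.11, 2.56], [-1.05, 4.19], [0.11, 1.86], [-2.63, 2.63]. Speed limits (rad/s): [2.22, 2.22, 3.01, 3.01, 3.14, 3.14, 3.14].

## Interface

Orientations are given as a rotation vector (axis times angle).
In Python, from rig import arm gives the robot as it stands.
- The arm moves only by the shell command python3 -m jog 'ROWS' [OPENING]. ROWS is JSON, a list of rows, each an object of numbers: "tx", "ty", "tz": the shift along the tool's x, y, z in mm; "spin": the turn about the tool's z in rad. A call has 1 to 12 rows; each row is the pose to reach, as a shift and turn from the pose measured when the call began, along the tool's axes at that moment; what a row does not reach only later rows make up. A row lasts 1/8 s, in which the tool goes at most 62.5 mm and 10.7 degrees, less where a joint would pass 70% of its speed; a pose out of reach is approached as far as the arm can. A call with a gripper value outside its range is refused whole. OPENING is the finger opening in mm, from 0 to 85.4, set as the call begins (- or left out, the last holds). The fingers move at their own pace and stop on an object; the grip force is fixed at half the most. Time passes only in rows, so rows that repeat a pose let the fingers close. It gives the time, the measured TCP pose, the force and the opening at its end, in the units of the state.
- arm.observe(): the state, without advancing time (a new reading comes with each control period).
- arm.get_image(name): name is "side" or "top" or "wrist"; returns a dict with "image" (400x640x3 uint8, red, green, blue), "z_map" (400x640 float32, m along the optical axis (not along the pixel's ray), 0 where there is no reading), "fx", "fy", "cx", "cy" (pixels), "k1" (the pictures are not rectified: a ray, as slopes to the right and down, at radius r is drawn at 1 + k1 r^2 times it, then the intrinsics apply), "position" and "orientation" of the camera in the world. Camera axes: x right, y down, z forward; pixel columns grow to the right and rows downward; lengths in m; the calibration is good to about 2 mm. A picture is of the moment at which its call begins.
- arm.job_done(): hands the job in, once; it reports no verdict.
The state is a dict: "time_s": time; "q": joint angles; "dq": joint speeds; "joint_efforts": joint torques, N m; "ee_pos": TCP position; "orientation": TCP orientation; "ft_force": force on the tool from outside, world axes, zero at the start; "wrist_torque": the same for the moment, N m; "width": finger opening in m.
Only numpy, scipy, OpenCV 4.12 (cv2) and the standard library are available. Lean on these libraries where they do the work, as an engineer would, in place of code of your own. Each camera call takes 0.05 s, during which the arm holds its last target.

## Task

Take the copper flashing strip by its upstand, lift it onto the little roof panel and slide its plain front edge about 3 cm under the loose light-coloured middle shingle, centred and square, without lifting the shingle. Finish while still holding the strip there, pressed flat on the board with about 10 N as if it were about to be nailed: do not let go. Leave the wooden punch, the pin clamp and the yellow tin where they are.

Things in the scene. Friction and masses are not known exactly. Their poses are not given: they have to be found in the camera images.
- strip: stiff L-shaped copper flashing strip, about 0.1 kg, loose on the bench. Flat flange 110 mm long (its x) x 60 mm wide (its y) x 4 mm thick; at its rear end (-x) an upstand across the full width, 10 mm thick (along x), its top 43 mm above the underside. Origin: centre of the flange's underside; +x points from the upstand to the plain front edge, z up
- strip_grip (a point): point in the middle of the upstand, 50 mm behind the strip's origin and 26 mm above its underside; the upstand is pinched here along the strip's x axis
- strip_nose (a point): middle of the strip's plain front edge, at its underside (55 mm ahead of the strip's origin)
- panel: small roof panel fixed on the bench: plywood board 190 (its x) x 150 (its y) x 16 mm. Origin: centre of the underside; +x points to the upper end, z up. Three shingles lie on 9 mm battens over that end, lower edges at x = +10 mm, tops 31 mm up; the dark outer two are fixed. A ridge batten, 30 mm high, closes the upper end
- board_top (a point): centre of the board's upper surface, 16 mm above the panel's origin
- shingle_edge (a point): middle of the lower edge of the loose middle shingle (light wood, 66 x 92 x 6 mm), at its underside: the slot's mouth, 10 mm ahead (+x) of the panel's origin and 25 mm above the panel's underside. The slot under it is 9 mm high, 98 mm wide between side battens and 45 mm deep to a stop batten
- shingle (a joint): hinge at the shingle's upper edge (rad): 0 lying down, positive as its lower edge lifts; it lies by its own light weight (0.04 kg)
- punch: short turned wooden punch, 24x82x24 mm, lying loose, long along its y; origin at the centre of the underside; leave alone
- pin_clamp: small metal pin clamp, 15x42x26 mm, standing loose; origin at the centre of the underside; leave alone
- paste_tin: flat yellow tin with a grey lid, 36x50x20 mm, loose; origin at the centre of the underside; leave alone

How it is judged:
By the outcome, as a careful person would: the job done as asked, in the order asked, and still so for the second after the job is handed in, while the arm keeps its last pose, push and grip.
It also fails if it takes over 48 s, if anything falls off the work surface, if the arm or the gripper's body presses on something with over 40 N, if the wrist force passes 120 N, or if a joint passes its speed limit or range.

## Working session

There is one attempt and no reset: what is moved stays moved. The work goes in short steps, Python scripts to look and compute and a shell command to move; the robot and the scene stay as the last step left them, time stands still between calls to the robot, and variables do not carry over. Pictures are saved under pics/ and viewed, and the job is handed in when it is done.

```bash
ls; mkdir -p pics
cat > h.py <<'E'
import numpy as np, cv2
from scipy.spatial.transform import Rotation as R
from rig import arm
def save(name,fn):
    d=arm.get_image(name); cv2.imwrite('pics/'+fn,cv2.cvtColor(d['image'],cv2.COLOR_RGB2BGR))
    np.save('pics/'+fn+'.npy',d,allow_pickle=True); return d
def rot(o):
    o=np.array(o,float)
    return o if o.shape==(3,3) else R.from_rotvec(o).as_matrix() if o.size==3 else R.from_quat(o).as_matrix()
def ray(d,uv):
    uv=np.atleast_2d(uv).astype(float)
    K=np.array([[d['fx'],0,d['cx']],[0,d['fy'],d['cy']],[0,0,1]])
    n=cv2.undistortPoints(uv.reshape(-1,1,2),K,np.array([d['k1'],0,0,0.])).reshape(-1,2)
    return np.c_[n,np.ones(len(n))]@rot(d['orientation']).T
def plane(d,uv,z):
    r=ray(d,uv);p=np.array(d['position']);return p+r*((z-p[2])/r[:,2])[:,None]
def proj(d,P):
    c=(np.atleast_2d(P)-np.array(d['position']))@rot(d['orientation'])
    n=c[:,:2]/c[:,2:];r2=(n**2).sum(1)[:,None];n=n*(1+d['k1']*r2)
    return n*[d['fx'],d['fy']]+[d['cx'],d['cy']]
def zpt(d,uv):
    uv=np.atleast_2d(uv);z=np.array([d['z_map'][int(v),int(u)] for u,v in uv])
    return np.array(d['position'])+ray(d,uv)*z[:,None]
E
python3 - <<'E'
from h import *
for n in ['side','top','wrist']:
    d=save(n,n+'0.png');print(n,d['position'],d['orientation'],d['k1'],d['fx'],d['cx'],d['cy'])
print(arm.observe())
E
```

```text
pics
side [0.26373632 0.66406741 0.55831717] [-0.47346899  2.57043613 -1.41485814] -0.08842930739949409 509.0201874853114 309.2896336510961 200.09554056253583
top [ 0.38934819 -0.09043548  1.08632779] [-2.17198177  2.13228541 -0.17743626] -0.05251641809238943 481.1863737169168 317.49717567322546 202.52363650470943
wrist [ 0.38881233 -0.61639833  0.37351817] [ 2.45805211 -1.5207667  -0.2213973 ] -0.07421263334181764 352.2064785465196 313.9324405609395 203.8730251519818
{'time_s': 0.15, 'q': array([ 1.03130001,  0.59997673, -0.00253993,  1.59993528,  0.00180828,
        0.94291735, -0.07981153]), 'dq': array([-4.42265062e-05, -2.75922885e-03,  7.19188686e-05, -1.82823748e-03,
        1.90760091e-03,  4.57765172e-04,  9.24594775e-04]), 'joint_efforts': array([ 2.98808693e-03, -7.76997900e+01,  1.56638078e+00, -2.58230406e+01,
        1.24709465e-02,  6.80380166e-03,  4.46932245e-05]), 'ee_pos': array([ 0.32350821, -0.64842247,  0.23059371]), 'orientation': array([-3.05670569e+00, -7.20295662e-01,  6.35413270e-04]), 'ft_force': array([ 0.42316607,  0.07716508, -0.41942023]), 'wrist_torque': array([ 0.00889809, -0.01439108, -0.00428803]), 'width': 0.0852505812022691}
```

View pics/top0.png

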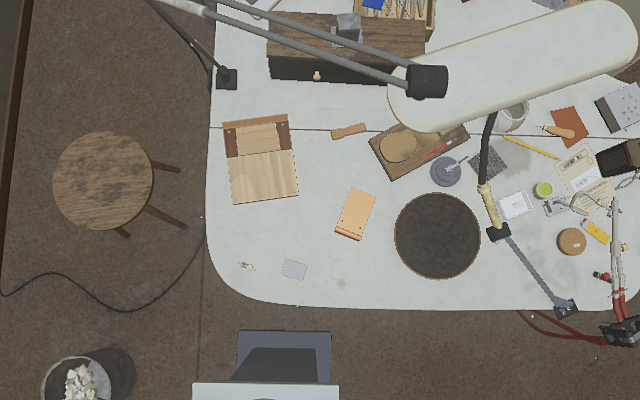

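View pics/side0.png

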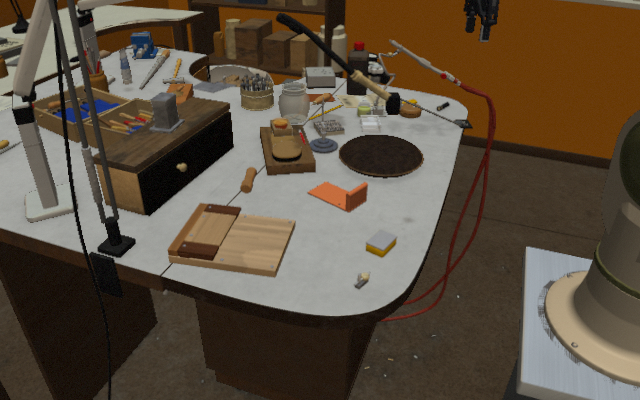

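View pics/wrist0.png

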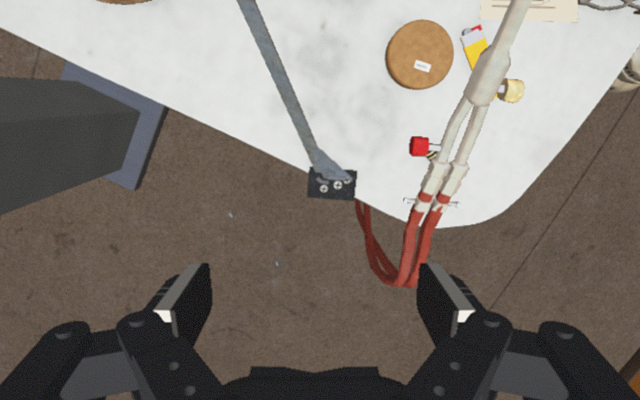

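The top view shows the panel around (262,160) with the light shingle at its upper end, the copper strip at (356,214) with its upstand at the lower end, the tin at (294,268), the clamp at (246,266) and the punch at (348,131). Next I'll measure them.

Run:
```python
from h import *
d=np.load('pics/top0.png.npy',allow_pickle=True).item()
s=np.load('pics/side0.png.npy',allow_pickle=True).item()
for n,dd,(x0,y0,x1,y1),f in [('t',d,(210,100,390,290),4),('s',s,(160,170,420,300),3)]:
    im=cv2.cvtColor(dd['image'][y0:y1,x0:x1],cv2.COLOR_RGB2BGR)
    im=cv2.resize(im,None,fx=f if n=='s' else 3.1,fy=f if n=='s' else 3.1,interpolation=cv2.INTER_CUBIC);cv2.imwrite(f'pics/z{n}.png',im)
for dd in (d,s):
    hsv=cv2.cvtColor(dd['image'],cv2.COLOR_RGB2HSV)
    m=cv2.inRange(hsv,(5,120,120),(18,255,255))
    n,l,st,c=cv2.connectedComponentsWithStats(m)
    for i in range(1,n):
        if st[i,4]>150: print(st[i],c[i])
# height map along world around workspace
z=d['z_map'];vv,uu=np.mgrid[0:400:10,200:640:10]
P=zpt(d,np.c_[uu.ravel(),vv.ravel()])
H=P[:,2].reshape(vv.shape)
print('x rows,y cols', plane(d,[[200,0],[200,399],[639,0],[639,399]],0)[:,:2].round(2))
for i in range(0,40,1): print(vv[i,0],' '.join('%4d'%(h*1000) for h in H[i]))
```

```text
[551 106  38  42 761] [569.62417871 123.82917214]
[167  84  25  20 249] [179.85542169  91.19277108]
[273 136  27  21 325] [284.72307692 148.32307692]
[111 169  26  19 199] [125.48743719 176.08542714]
[308 182  59  28 681] [333.87958884 193.54331865]
[168 204  40  47 384] [187.75520833 227.34895833]
x rows,y cols [[ 1.05  0.19]
 [ 0.12  0.14]
 [ 1.09 -0.92]
 [ 0.12 -0.84]]
0 -902  549  557  564   16   34   17   16    4   -1    3    2    0    2    1    3   20   47   50   25   32    3   25   32   -2    1    1    1   -2    0    0   -1    0    0    4    1   -9  -10   -6  600  605 -301 -270 -234
10  554  555    0    0  564  572  577    3   -1    0    1    0    0   -1   -2    0   17    1    5   30   24    8   27   38    3   -2    6    4    0    1    2    3    2   -1    1    0  601  606  608  609  610  609  608 -240
20 -898 -902  563  566   -3    3    1  579  586  590  111  114  114  111  181  182  180  113  115  113  110  112  113   51    1    0    0    0    3    0    3   -2    1  604  606  607  608  609  611  611  608  610  609  607
30 -899 -905    3   -3   -2  576  583  114  114  112  592
[... 7523 characters left out ...]
896 -900 -899 -899 -892 -903
370 -894 -899 -895 -901 -350 -356 -354 -360 -362 -366 -365 -372 -798 -807 -902 -905 -902 -896 -902 -900 -894 -903 -893 -897 -903 -894 -894 -903 -892 -901 -899 -905 -888 -901 -902 -895 -895 -904 -887 -901 -901 -900 1086 -895
380  -18  -21  -23  -23 -206 -226 -229 -233 -227 -237 -233 -235 -794 -800 -899 -902 -904 -904 -898 -896 -907 -904 -908 -895 -898 -900 -893 -894 -900 -908 -905 -899 -901 -903 -898 -900 -900 -907 -901 -905 -901 -895 -899 -895
390    0    3    4    0    0   -2    1   -1   -2   -2   -1    0    1   -4 -893 -905 -900 -897 -895 -896 -898 -901 -908 -898 -889 -893 -897 -899 -902 -892 -900 -895 -895 -897 -903 -901 -898 -894 -896 -897 -895 -900 -893 -895
```

```bash
ls pics
```

```text
side0.png
side0.png.npy
top0.png
top0.png.npy
wrist0.png
wrist0.png.npy
zs.png
zt.png
```

View pics/zt.png

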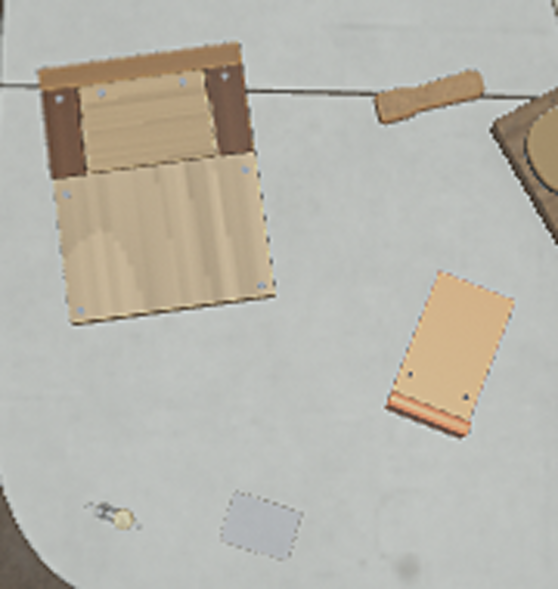

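View pics/zs.png

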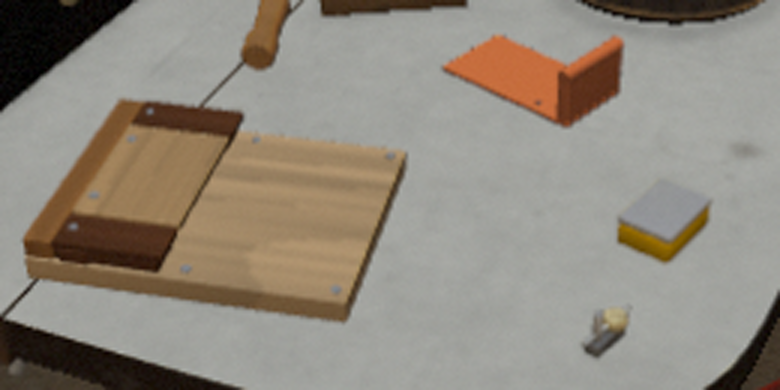

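Run:
```python
from h import *
d=np.load('pics/top0.png.npy',allow_pickle=True).item()
s=np.load('pics/side0.png.npy',allow_pickle=True).item()
f=lambda L:np.array([[210+ (a+.5)/3.1-.5,100+(b+.5)/3.1-.5] for a,b in L])
g=lambda L:np.array([[160+ (a+.5)/3-.5,170+(b+.5)/3-.5] for a,b in L])
print('strip front z4',plane(d,f([(440,271),(515,297)]),.004).round(4))
print('upst top rear z43',plane(d,f([(387,408),(464,437)]),.043).round(4))
print('upst top front z43',plane(d,f([(391,392),(470,421)]),.043).round(4))
p=plane(d,f([(72,324),(275,296)]),.016);print('panel low edge z16',p.round(4))
p=plane(d,f([(88,172),(218,154)]),.031);print('shingle low edge z31',p.round(4))
p=plane(d,f([(56,180),(251,153)]),.031);print('dark lower edge outer z31',p.round(4))
p=plane(d,f([(40,70),(240,43)]),.03);print('ridge z~46?',p.round(4)) 
print('side: panel low edge z16',plane(s,g([(406,153),(345,305)]),.016).round(4))
print('side: shingle low z31',plane(s,g([(240,122),(160,270)]),.031).round(4))
print('side strip front z4',plane(s,g([(500,36),(444,69)]),.004).round(4))
print('side upst top front z43',plane(s,g([(614,38),(561,73)]),.043).round(4))
print('side upst rear bottom',plane(s,g([(566,126),(617,90)]),.0).round(4))
# lamp lowest border
for u,v in [(400,120),(425,130),(390,105),(450,128),(520,105),(600,80),(410,85)]: print(zpt(d,[[u,v]]).round(3))
```

```text
strip front z4 [[ 0.588  -0.1846  0.004 ]
 [ 0.5697 -0.2401  0.004 ]]
upst top rear z43 [[ 0.4825 -0.1446  0.043 ]
 [ 0.4631 -0.1989  0.043 ]]
upst top front z43 [[ 0.4938 -0.1473  0.043 ]
 [ 0.4744 -0.203   0.043 ]]
panel low edge z16 [[ 0.5415  0.0829  0.016 ]
 [ 0.5649 -0.0636  0.016 ]]
shingle low edge z31 [[ 0.6509  0.0737  0.031 ]
 [ 0.6662 -0.0201  0.031 ]]
dark lower edge outer z31 [[ 0.6445  0.0967  0.031 ]
 [ 0.6675 -0.0441  0.031 ]]
ridge z~46? [[ 0.7273  0.1125  0.03  ]
 [ 0.751  -0.0337  0.03  ]]
side: panel low edge z16 [[ 0.5634 -0.0596  0.016 ]
 [ 0.5398  0.0869  0.016 ]]
side: shingle low z31 [[ 0.6647 -0.0336  0.031 ]
 [ 0.6382  0.1128  0.031 ]]
side strip front z4 [[ 0.5625 -0.2368  0.004 ]
 [ 0.5839 -0.1799  0.004 ]]
side upst top front z43 [[ 0.4696 -0.1985  0.043 ]
 [ 0.4895 -0.1431  0.043 ]]
side upst rear bottom [[ 0.4856 -0.1479 -0.    ]
 [ 0.466  -0.2031  0.    ]]
[[ 0.553 -0.184  0.597]]
[[ 0.541 -0.21   0.601]]
[[ 0.569 -0.173  0.598]]
[[ 0.721 -0.403  0.047]]
[[ 0.782 -0.57   0.043]]
[[ 0.867 -0.793  0.005]]
[[ 0.571 -0.184  0.649]]
```

Run:
```python
from h import *
d=np.load('pics/top0.png.npy',allow_pickle=True).item()
P=zpt(d,[(u,v) for v in range(100,320) for u in range(465,640)])
m=(P[:,2]>.06)&(P[:,2]<.5)&(P[:,0]>.2)
P=P[m]
for x in np.arange(.2,.62,.03):
    for y in np.arange(-.9,-.3,.04):
        q=P[(abs(P[:,0]-x)<.015)&(abs(P[:,1]-y)<.02)]
        if len(q)>2: print(x.round(2),y.round(2),q[:,2].max().round(3))
o=arm.observe();Rm=rot(o['orientation'])
print(Rm.round(4))
for t in ([.40,-.36,.23],[.44,-.20,.15],[.477,-.172,.10]): print(t,(Rm.T@(np.array(t)-o['ee_pos'])*1000).round(1))
```

```text
0.29 -0.78 0.07
0.29 -0.74 0.073
0.32 -0.78 0.081
0.32 -0.74 0.088
0.32 -0.62 0.33
0.35 -0.74 0.107
0.35 -0.7 0.097
0.38 -0.74 0.124
0.38 -0.7 0.129
0.41 -0.74 0.134
0.41 -0.7 0.137
0.41 -0.58 0.075
0.41 -0.54 0.084
0.44 -0.74 0.152
0.44 -0.7 0.162
0.44 -0.54 0.103
0.44 -0.5 0.108
0.47 -0.74 0.149
0.47 -0.7 0.174
0.47 -0.5 0.133
0.47 -0.46 0.134
0.5 -0.7 0.194
0.5 -0.66 0.194
0.5 -0.5 0.133
0.5 -0.46 0.155
0.53 -0.7 0.2
0.53 -0.66 0.21
0.53 -0.62 0.164
0.53 -0.46 0.177
0.53 -0.42 0.181
0.56 -0.66 0.178
0.56 -0.62 0.184
0.56 -0.42 0.205
0.59 -0.42 0.23
[[ 8.948e-01  4.465e-01 -7.000e-04]
 [ 4.465e-01 -8.948e-01  1.000e-03]
 [-1.000e-04 -1.200e-03 -1.000e+00]]
[0.4, -0.36, 0.23] [ 197.2 -223.9    0.8]
[0.44, -0.2, 0.15] [ 304.5 -349.1   81. ]
[0.477, -0.172, 0.1] [ 350.1 -357.6  131. ]
```

```bash
python3 -m jog '[{"tx":33,"ty":-37,"tz":0,"spin":-0.07},{"tx":66,"ty":-75,"tz":0,"spin":-0.14},{"tx":99,"ty":-112,"tz":0,"spin":-0.21},{"tx":132,"ty":-150,"tz":5,"spin":-0.3},{"tx":165,"ty":-187,"tz":15,"spin":-0.39},{"tx":198,"ty":-224,"tz":30,"spin":-0.48},{"tx":231,"ty":-262,"tz":45,"spin":-0.57},{"tx":264,"ty":-300,"tz":60,"spin":-0.66},{"tx":295,"ty":-335,"tz":75,"spin":-0.758},{"tx":304,"ty":-349,"tz":80,"spin":-0.758},{"tx":304,"ty":-349,"tz":80,"spin":-0.758}]' 85
python3 - <<'E'
from h import *
d=save('wrist','w1.png');o=arm.observe();print(o['ee_pos'],o['orientation'],o['time_s'],o['ft_force'])
E
```

```text
time_s: 1.52
ee_pos: [0.4395, -0.1998, 0.1508]
orientation: [-2.572, -1.801, 0.001]
ft_force: [-0.1, -0.1, 1.4]
width: 0.085
[ 0.43955414 -0.20101008  0.15110091] [-2.57423431e+00 -1.79920617e+00  7.53309046e-04] 1.575 [-0.88443906 -0.56664141  0.65769075]
```

View pics/w1.png

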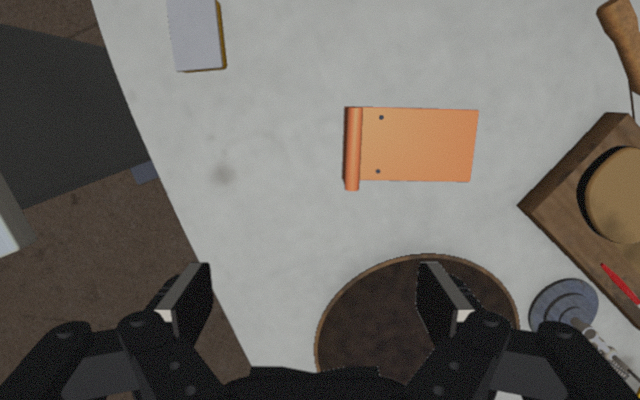

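The strip lies at about (345–478, 105–190), with its upstand at the left, already nearly aligned with the jaws. Next I'll refine the corners.

Run:
```python
from h import *
d=np.load('pics/w1.png.npy',allow_pickle=True).item()
im=cv2.cvtColor(d['image'],cv2.COLOR_RGB2BGR)[90:205,330:490]
cv2.imwrite('pics/w1z.png',cv2.resize(im,None,fx=5,fy=5,interpolation=cv2.INTER_CUBIC))
```

```text
(no output)
```

View pics/w1z.png

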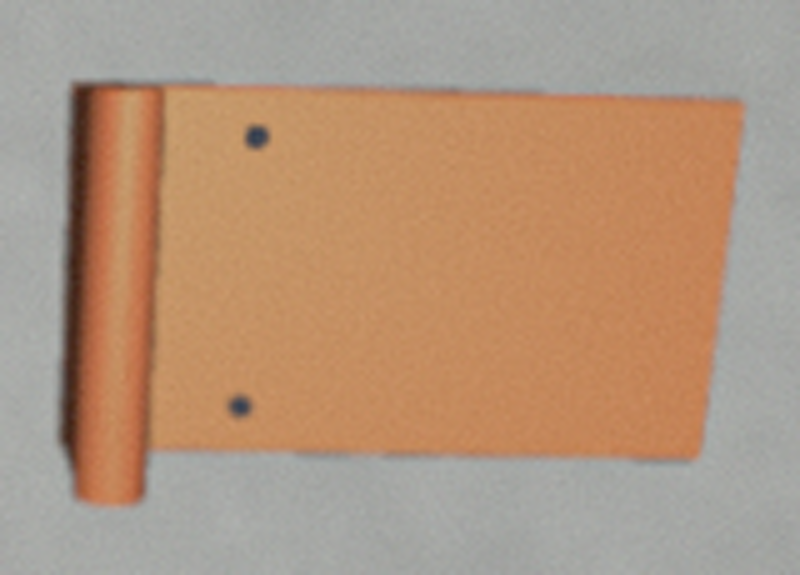

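Run:
```python
from h import *
d=np.load('pics/w1.png.npy',allow_pickle=True).item()
f=lambda L:np.array([[330+(a+.5)/5-.5,90+(b+.5)/5-.5] for a,b in L])
F=plane(d,f([(743,103),(700,460)]),.004);U=plane(d,f([(125,87),(110,503)]),.042);S=plane(d,f([(161,87),(148,448)]),.004)
print(F.round(4),U.round(4),np.linalg.norm(F[0]-F[1]),np.linalg.norm(U[0]-U[1]))
fm=F.mean(0);um=U.mean(0);v=fm-um;print('yaw',np.arctan2(v[1],v[0]),'len',np.hypot(*v[:2]),'front edge',np.arctan2(-(F[0]-F[1])[0],(F[0]-F[1])[1]),'upst',np.arctan2(-(U[0]-U[1])[0],(U[0]-U[1])[1]))
o=arm.observe();Rm=rot(o['orientation']);print('tool y yaw',np.arctan2(Rm[1,1],Rm[0,1]))
g=um.copy();g[2]=.007;print('grip',um)
print('shift',(Rm.T@(g-o['ee_pos'])*1000).round(1))
t=np.load('pics/top0.png.npy',allow_pickle=True).item()
```

```text
[[ 0.5881 -0.1833  0.004 ]
 [ 0.5674 -0.239   0.004 ]] [[ 0.49   -0.1456  0.042 ]
 [ 0.4692 -0.2013  0.042 ]] 0.05943706451748531 0.059545001125166815
yaw -0.3670907667002862 len 0.10513435040447043 front edge -0.355804751778214 upst -0.35679397435960125
tool y yaw -0.35078307538462644
grip [ 0.47959915 -0.17344807  0.042     ]
shift [ 39.6  28.3 144.1]
```

```bash
python3 -m jog '[{"tx":20,"ty":14,"tz":20,"spin":0.01},{"tx":40,"ty":28,"tz":45,"spin":0.01},{"tx":40,"ty":28,"tz":70,"spin":0.01},{"tx":40,"ty":28,"tz":95,"spin":0.01},{"tx":40,"ty":28,"tz":110,"spin":0.01},{"tx":40,"ty":28,"tz":110,"spin":0.01},{"tx":40,"ty":28,"tz":110,"spin":0.01}]' 50
python3 - <<'E'
from h import *
d=save('wrist','w2.png');o=arm.observe();print(o['ee_pos'],o['orientation'],o['time_s'],o['ft_force'])
d=save('side','s2.png');im=cv2.cvtColor(d['image'],cv2.COLOR_RGB2BGR)[120:270,220:440]
cv2.imwrite('pics/s2z.png',cv2.resize(im,None,fx=3.5,fy=3.5,interpolation=cv2.INTER_CUBIC))
E
```

```text
time_s: 2.45
ee_pos: [0.4797, -0.1737, 0.0417]
orientation: [-2.585, -1.785, 0.0]
ft_force: [1.3, -0.2, 0.7]
width: 0.0503
[ 0.47984629 -0.17354025  0.04188282] [2.58454482e+00 1.78576949e+00 3.43502928e-04] 2.5 [ 0.24400022 -0.01336118 -0.02298916]
```

View pics/w2.png

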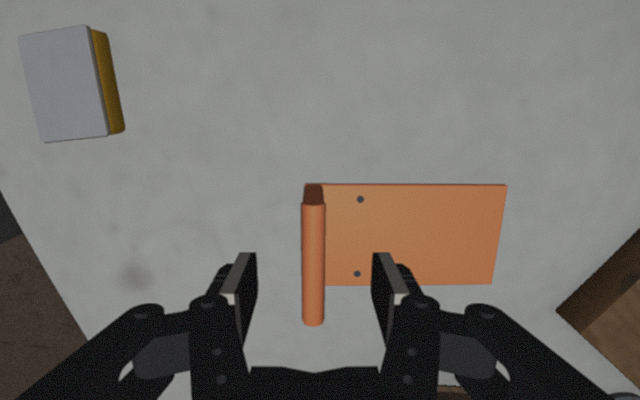

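View pics/s2z.png

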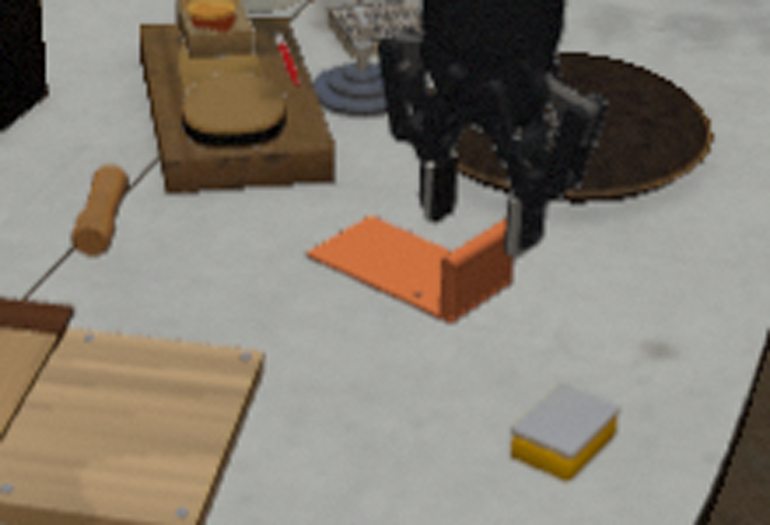

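The upstand stands between the pads, at (313, 200–325) in the wrist view. Descend and close.

```bash
python3 -m jog '[{"tz":12},{"tz":25},{"tz":34},{"tz":34},{"tz":34}]' 50 && python3 -m jog '[{"tz":0},{"tz":0},{"tz":0},{"tz":0},{"tz":0},{"tz":0}]' 0
python3 - <<'E'
from h import *
d=save('wrist','w3.png');o=arm.observe();print(o['ee_pos'],o['orientation'],o['time_s'],o['ft_force'],o['width'])
E
```

```text
[ 0.47985214 -0.17333494  0.041884  ] [2.58418768e+00 1.78624823e+00 5.62451117e-04] 2.6 [-0.43719434 -0.38456943  0.50416041] 0.049605301241172746validation failed for argument at $[0]...
```

View pics/w3.png

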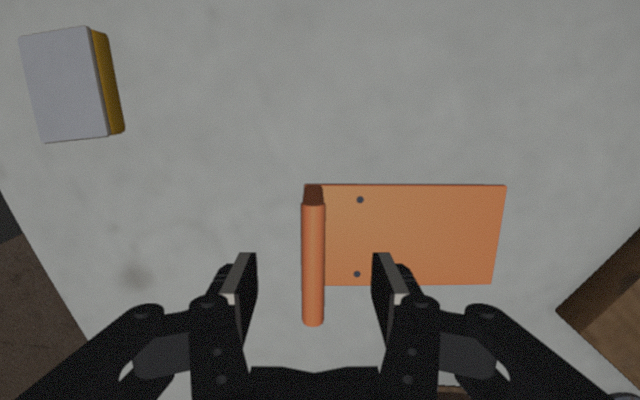

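Each row needs all four keys, so nothing moved. I'll send it again.

```bash
python3 -m jog '[{"tx":0,"ty":0,"tz":12,"spin":0},{"tx":0,"ty":0,"tz":25,"spin":0},{"tx":0,"ty":0,"tz":34,"spin":0},{"tx":0,"ty":0,"tz":34,"spin":0},{"tx":0,"ty":0,"tz":34,"spin":0}]' 50 && python3 -m jog '[{"tx":0,"ty":0,"tz":0,"spin":0},{"tx":0,"ty":0,"tz":0,"spin":0},{"tx":0,"ty":0,"tz":0,"spin":0},{"tx":0,"ty":0,"tz":0,"spin":0},{"tx":0,"ty":0,"tz":0,"spin":0},{"tx":0,"ty":0,"tz":0,"spin":0}]' 0
python3 - <<'E'
from h import *
d=save('wrist','w4.png');o=arm.observe();print(o['ee_pos'],o['orientation'],o['time_s'],o['ft_force'],o['width'])
E
```

```text
time_s: 3.22
ee_pos: [0.4798, -0.1733, 0.0078]
orientation: [-2.584, -1.786, -0.0]
ft_force: [0.6, -0.4, -0.2]
width: 0.05
time_s: 3.98
ee_pos: [0.48, -0.1733, 0.0082]
orientation: [2.584, 1.786, 0.001]
ft_force: [-1.2, 1.1, 6.0]
width: 0.0093
[ 0.47996072 -0.17333199  0.00814631] [2.58391018e+00 1.78624982e+00 6.84100917e-04] 4.025 [-0.20561482 -0.36268432  5.35934025] 0.008816134207239779
```

View pics/w4.png

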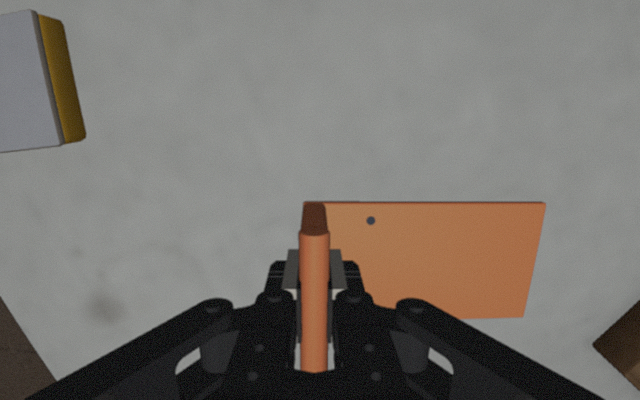

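```bash
python3 -m jog '[{"tx":0,"ty":0,"tz":-15,"spin":0},{"tx":0,"ty":0,"tz":-40,"spin":0},{"tx":0,"ty":0,"tz":-60,"spin":0},{"tx":30,"ty":-2,"tz":-60,"spin":-0.09},{"tx":60,"ty":-4,"tz":-60,"spin":-0.18},{"tx":95,"ty":-7,"tz":-60,"spin":-0.27},{"tx":130,"ty":-10,"tz":-60,"spin":-0.36},{"tx":160,"ty":-12,"tz":-60,"spin":-0.45},{"tx":189,"ty":-14,"tz":-60,"spin":-0.52},{"tx":189,"ty":-14,"tz":-60,"spin":-0.52},{"tx":189,"ty":-14,"tz":-60,"spin":-0.52}]' 0
python3 - <<'E'
from h import *
d=save('wrist','w5.png');o=arm.observe();print(o['ee_pos'],o['orientation'],o['time_s'],o['ft_force'],o['width'])
save('side','s5.png');save('top','t5.png')
E
```

```text
time_s: 5.4
ee_pos: [0.5333, 0.0077, 0.0686]
orientation: [2.039, 2.389, -0.001]
ft_force: [0.3, -0.1, -0.8]
width: 0.009
[0.53319679 0.00733425 0.06851653] [ 2.03955928e+00  2.38851388e+00 -7.66946985e-04] 5.45 [ 0.26113837  0.35527702 -0.65517296] 0.009203112339602245
```

View pics/w5.png

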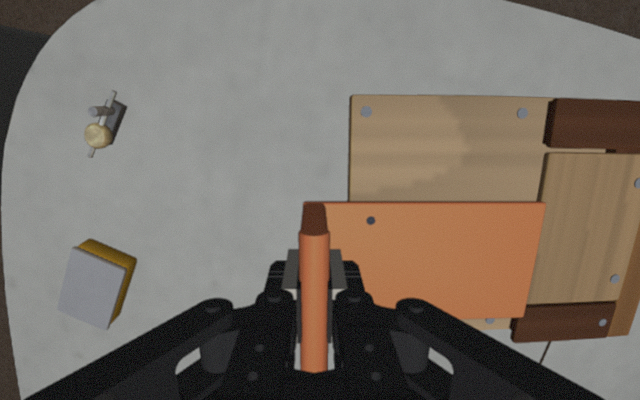

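View pics/s5.png

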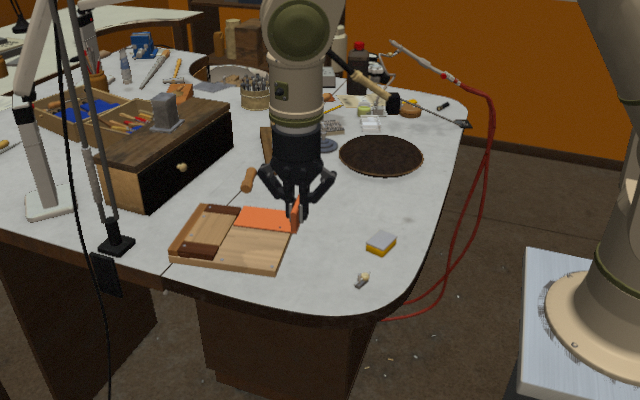

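View pics/t5.png

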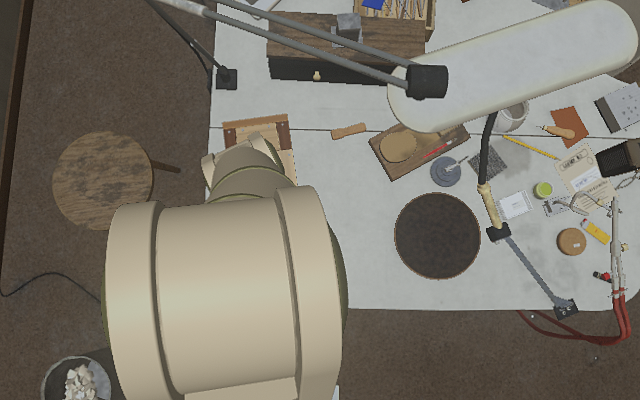

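The wrist view shows the held strip with its front corners near (544,203) and (524,318). The loose shingle's lower edge runs from (546,152) to (526,303), and the panel's low edge is at x≈350. I'll zoom in to measure.

Run:
```python
from h import *
d=np.load('pics/w5.png.npy',allow_pickle=True).item()
b=cv2.cvtColor(d['image'],cv2.COLOR_RGB2BGR)
cv2.imwrite('pics/w5a.png',cv2.resize(b[85:215,335:640],None,fx=2.6,fy=2.6,interpolation=cv2.INTER_CUBIC))
cv2.imwrite('pics/w5b.png',cv2.resize(b[135:350,500:640],None,fx=2.7,fy=2.7,interpolation=cv2.INTER_CUBIC))
```

```text
(no output)
```

View pics/w5a.png

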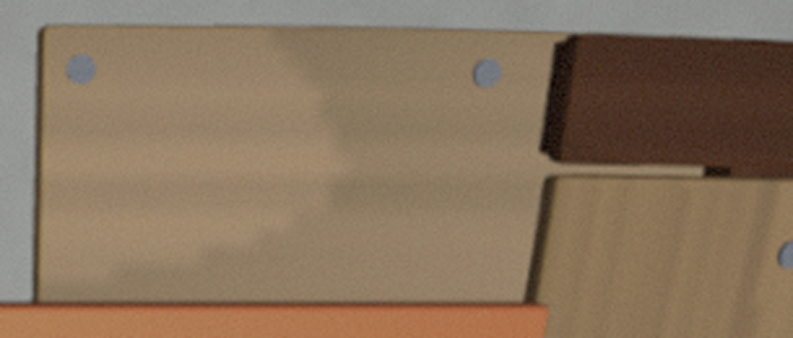

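View pics/w5b.png

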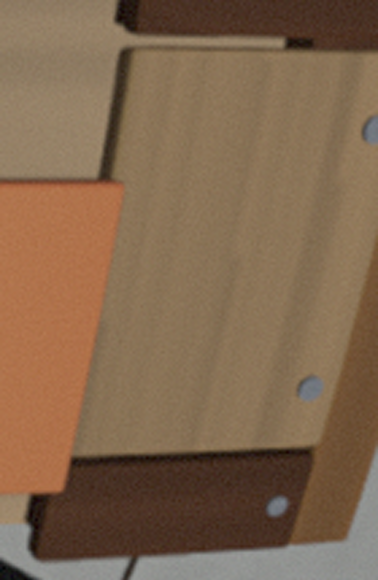

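```bash
cat > m5.py <<'E'
from h import *
d=np.load('pics/w5.png.npy',allow_pickle=True).item()
A=lambda L:np.array([[335+(a+.5)/2.6-.5,85+(b+.5)/2.6-.5] for a,b in L])
B=lambda L:np.array([[500+(a+.5)/2.7-.5,135+(b+.5)/2.7-.5] for a,b in L])
nm=lambda P:np.arctan2(-(P[0]-P[1])[0],(P[0]-P[1])[1])
al=lambda P:np.arctan2(*(P[1]-P[0])[[1,0]])
z0=.0603
F=plane(d,B([(123,183),(68,490)]),z0+.004);print('strip front',F.round(4),'yaw',nm(F))
low=plane(d,A([(41,30),(37,298)]),.016);print('panel low',low.round(4),nm(low))
far=plane(d,A([(42,27),(560,33)]),.016);print('panel far',far.round(4),al(far))
sl=plane(d,A([(549,178),(536,300)]),.031);print('sh low',sl.round(4),nm(sl))
sf=plane(d,B([(135,49),(370,50)]),.031);print('sh far side',sf.round(4),al(sf))
sn=plane(d,B([(82,458),(311,449)]),.031);print('sh near side',sn.round(4),al(sn))
o=arm.observe();Rm=rot(o['orientation']);ty=np.arctan2(Rm[1,1],Rm[0,1]);print('tool y yaw',ty,o['ee_pos'])
for yaw in (.155,.16,.165):
    ex=np.array([np.cos(yaw),np.sin(yaw)]);ey=np.array([-ex[1],ex[0]])
    c=(sf[:,:2]@ey).mean()/2+(sn[:,:2]@ey).mean()/2
    print(yaw,'shingle width',(sf[:,:2]@ey).mean()-(sn[:,:2]@ey).mean(),'centre y',c,'panel far->ctr',(far[:,:2]@ey).mean()-.075,'strip ctr',F[:,:2].mean(0)@ey,'tcp',o['ee_pos'][:2]@ey)
    print('   x: mouth',(sl[:,:2]@ex).mean(),'low+105',(low[:,:2]@ex).mean()+.105,'nose',F[:,:2].mean(0)@ex,'tcp+105',o['ee_pos'][:2]@ex+.105)
E
python3 m5.py
```

```text
strip front [[ 0.6326  0.0529  0.0643]
 [ 0.6435 -0.0056  0.0643]] yaw 0.18330202909900267
panel low [[0.5418 0.0842 0.016 ]
 [0.5514 0.0277 0.016 ]] 0.16897955150348343
panel far [[0.5419 0.0848 0.016 ]
 [0.6515 0.1031 0.016 ]] 0.16524847432749892
sh low [[0.6486 0.0732 0.031 ]
 [0.6544 0.0479 0.031 ]] 0.22760784327697306
sh far side [[0.6507 0.0738 0.031 ]
 [0.7028 0.083  0.031 ]] 0.17398626201389633
sh near side [[ 0.6711 -0.0162  0.031 ]
 [ 0.7284 -0.0071  0.031 ]] 0.15656649484755686
tool y yaw 0.15692285929502986 [0.53330138 0.00722321 0.06837885]
0.155 shingle width 0.09249256722156854 centre y -0.07329194231258852 panel far->ctr -0.07432699715846643 strip ctr -0.07513606421622063 tcp -0.075194508290281
   x: mouth 0.6530417644816042 low+105 0.6537064895517102 nose 0.6340611177845368 tcp+105 0.6330230288761145
0.16 shingle width 0.09253552328927551 centre y -0.07671678994830003 panel far->ctr -0.07734726401105907 strip ctr -0.07830541739670718 tcp -0.07783367250480012
   x: mouth 0.6528299867271656 low+105 0.6535538975426858 nose 0.633677513281328 tcp+105 0.632640457627103
0.165 shingle width 0.09257616597371982 centre y -0.08013971966825845 panel far->ctr -0.08036747218217367 strip ctr -0.0814728129458372 tcp -0.08047089088156044
   x: mouth 0.6526018882570606 low+105 0.6533875917147932 nose 0.6332780668732915 tcp+105 0.6322446953941321
```

```bash
python3 -m jog '[{"tx":1.5,"ty":0,"tz":15,"spin":-0.005},{"tx":1.5,"ty":0,"tz":30,"spin":-0.005},{"tx":1.5,"ty":0,"tz":41,"spin":-0.005},{"tx":1.5,"ty":0,"tz":41,"spin":-0.005},{"tx":1.5,"ty":0,"tz":41,"spin":-0.005}]' 0
python3 - <<'E'
from h import *
d=save('wrist','w6.png');o=arm.observe();print(o['ee_pos'],o['orientation'],o['time_s'],o['ft_force'],o['width'])
print('flange heights', [zpt(d,[(u+i,v+j) for i in range(-4,5) for j in range(-4,5)])[:,2].mean().round(4) for u,v in [(390,220),(390,290),(450,220),(450,300),(520,215),(510,300)]])
print('board heights', [zpt(d,[(u+i,v+j) for i in range(-4,5) for j in range(-4,5)])[:,2].mean().round(4) for u,v in [(400,150),(500,150)]])
s=save('side','s6.png');im=cv2.cvtColor(s['image'],cv2.COLOR_RGB2BGR)[180:290,150:320]
cv2.imwrite('pics/s6z.png',cv2.resize(im,None,fx=4.5,fy=4.5,interpolation=cv2.INTER_CUBIC))
E
```

```text
time_s: 6.18
ee_pos: [0.533, 0.0088, 0.0273]
orientation: [2.034, 2.394, -0.001]
ft_force: [-0.4, 0.6, -0.6]
width: 0.009
[0.53320323 0.00874763 0.02750415] [ 2.03382385e+00  2.39326333e+00 -2.88457928e-04] 6.225 [ 0.75583423 -0.48376242 -0.13995953] 0.008755154177445358
flange heights [np.float64(0.0234), np.float64(0.0235), np.float64(0.0253), np.float64(0.0234), np.float64(0.0253), np.float64(0.0235)]
board heights [np.float64(0.0184), np.float64(0.0165)]
```

View pics/w6.png

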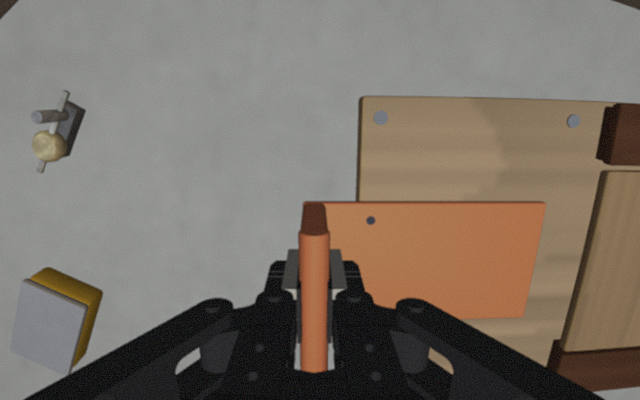

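View pics/s6z.png

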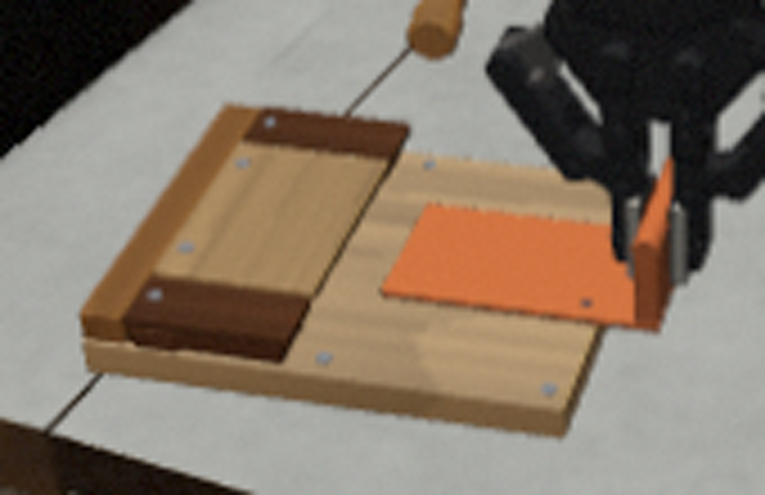

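The strip sits level just above the board, short of the slot. The shingle edge runs (603,172)→(564,350) and the strip front (545,203)→(524,318). Re-measure at this height.

Run:
```python
from h import *
d=np.load('pics/w6.png.npy',allow_pickle=True).item()
b=cv2.cvtColor(d['image'],cv2.COLOR_RGB2BGR)
cv2.imwrite('pics/w6a.png',cv2.resize(b[160:370,500:640],None,fx=2.8,fy=2.8,interpolation=cv2.INTER_CUBIC))
```

```text
(no output)
```

View pics/w6a.png

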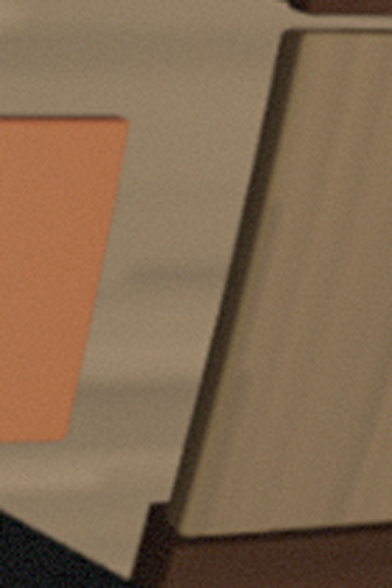

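Run:
```python
from h import *
d=np.load('pics/w6.png.npy',allow_pickle=True).item()
A=lambda L:np.array([[500+(a+.5)/2.8-.5,160+(b+.5)/2.8-.5] for a,b in L])
nm=lambda P:np.arctan2(-(P[0]-P[1])[0],(P[0]-P[1])[1])
F=plane(d,A([(129,119),(66,441)]),.0235)
S=plane(d,A([(300,33),(180,535)]),.031)
E=plane(d,A([(281,33),(171,525)]),.025)
for n,P in (('F',F),('S',S),('E',E)): print(n,P.round(4),nm(P),np.linalg.norm(P[0]-P[1]))
yaw=.163;ex=np.array([np.cos(yaw),np.sin(yaw)]);ey=np.array([-ex[1],ex[0]])
for n,P in (('F',F),('S',S),('E',E)): print(n,(P[:,:2]@ex*1000).round(1),(P[:,:2]@ey*1000).round(1),P[:,:2].mean(0)@ey*1000)
print([ (np.array([.533,.0088])@e*1000).round(1) for e in(ex,ey)])
```

```text
F [[ 0.632   0.0547  0.0235]
 [ 0.6422 -0.0043  0.0235]] 0.17114097958797558 0.05990547180102784
S [[ 0.6496  0.0736  0.031 ]
 [ 0.6654 -0.0164  0.031 ]] 0.172780719770513 0.09136820093688322
E [[ 0.6518  0.0727  0.025 ]
 [ 0.6687 -0.0186  0.025 ]] 0.183168566667217 0.09284754145197702
F [632.5 632.9] [ -48.6 -108.5] -78.54109502476972
S [653.  653.9] [ -32.8 -124.2] -78.48996076368708
E [654.9 656.8] [ -34.  -126.8] -80.42452408469381
[np.float64(527.4), np.float64(-77.8)]
```

Strip and shingle agree in yaw to within about 0.002 rad and sideways to within about 0.1 mm. The nose is 21 mm short of the mouth, so slide it in 51 mm, about 2 mm above the board.

```bash
python3 -m jog '[{"tx":0,"ty":6,"tz":1,"spin":0},{"tx":0,"ty":12,"tz":1,"spin":0},{"tx":0,"ty":18,"tz":1,"spin":0},{"tx":0,"ty":23,"tz":1,"spin":0},{"tx":0,"ty":27,"tz":1,"spin":0},{"tx":0,"ty":31,"tz":1,"spin":0},{"tx":0,"ty":31,"tz":1,"spin":0}]' 0
python3 - <<'E'
from h import *
d=save('wrist','w7.png');o=arm.observe();print(o['ee_pos'],o['orientation'],o['time_s'],o['ft_force'],o['width'])
E
```

```text
time_s: 7.15
ee_pos: [0.5642, 0.0138, 0.0267]
orientation: [2.034, 2.393, 0.0]
ft_force: [-0.3, 1.1, -1.4]
width: 0.0092
[0.5638432  0.01374066 0.02664696] [ 2.03372142e+00  2.39317317e+00 -5.06481199e-05] 7.2 [ 0.18271605  0.13354595 -0.30309889] 0.00943727032182522
```

View pics/w7.png

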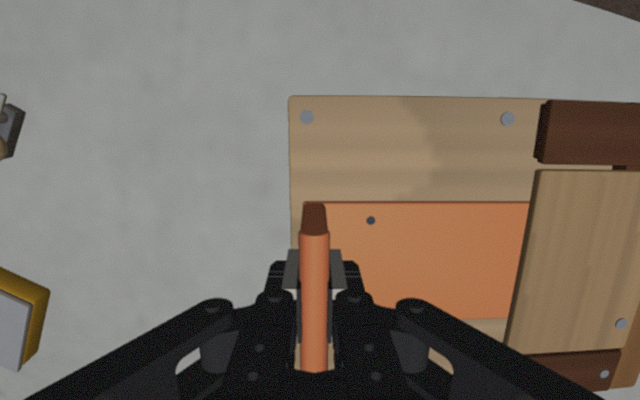

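The nose is under the light shingle, with its edge crossing the strip at (535,203)–(513,318), the forces are near zero, and the shingle is down. Continue 20 mm more.

```bash
python3 -m jog '[{"tx":0,"ty":4,"tz":0,"spin":0},{"tx":0,"ty":8,"tz":0,"spin":0},{"tx":0,"ty":12,"tz":0,"spin":0},{"tx":0,"ty":16,"tz":0,"spin":0},{"tx":0,"ty":20,"tz":0,"spin":0},{"tx":0,"ty":20,"tz":0,"spin":0}]' 0
python3 - <<'E'
from h import *
d=save('wrist','w8.png');o=arm.observe();print(o['ee_pos'],o['orientation'],o['time_s'],o['ft_force'],o['width'])
b=cv2.cvtColor(d['image'],cv2.COLOR_RGB2BGR)
cv2.imwrite('pics/w8a.png',cv2.resize(b[150:390,440:640],None,fx=2.5,fy=2.5,interpolation=cv2.INTER_CUBIC))
E
```

```text
time_s: 7.95
ee_pos: [0.5839, 0.017, 0.0266]
orientation: [2.034, 2.393, 0.0]
ft_force: [0.8, -0.8, -0.8]
width: 0.0092
[0.58362514 0.01696481 0.0266105 ] [ 2.03386723e+00  2.39313126e+00 -3.85771335e-05] 8.0 [-0.07908054 -0.734765   -0.94043419] 0.00929978529169542
```

View pics/w8a.png

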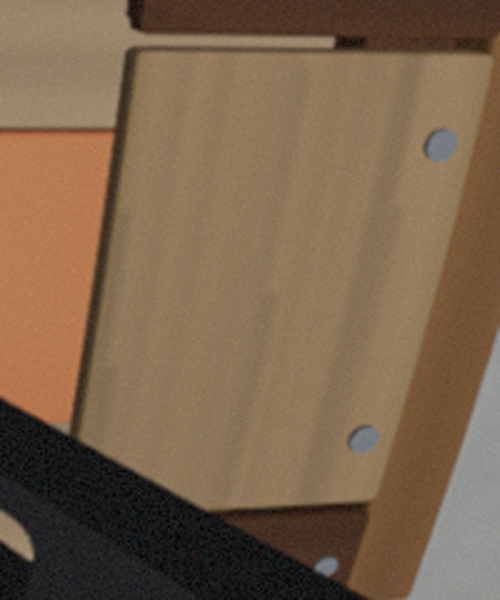

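Nose is about 30 mm in. Now press down gradually.

```bash
python3 -m jog '[{"tx":0,"ty":0,"tz":1,"spin":0},{"tx":0,"ty":0,"tz":1.5,"spin":0},{"tx":0,"ty":0,"tz":2,"spin":0},{"tx":0,"ty":0,"tz":2,"spin":0},{"tx":0,"ty":0,"tz":2,"spin":0}]' 0
python3 - <<'E'
from h import *
o=arm.observe();print(o['ee_pos'],o['ft_force'],o['wrist_torque'])
E
```

```text
time_s: 8.62
ee_pos: [0.5837, 0.017, 0.0246]
orientation: [2.034, 2.393, 0.0]
ft_force: [-0.3, 0.8, -1.4]
width: 0.0091
[0.58365564 0.01697782 0.02461926] [-0.31831905  0.77729427 -1.38250424] [0.04501685 0.05058594 0.02233755]
```

```bash
python3 -m jog '[{"tx":0,"ty":0,"tz":0.4,"spin":0},{"tx":0,"ty":0,"tz":0.8,"spin":0},{"tx":0,"ty":0,"tz":0.8,"spin":0},{"tx":0,"ty":0,"tz":0.8,"spin":0}]' 0
python3 - <<'E'
from h import *
o=arm.observe();print(o['ee_pos'],o['ft_force'],o['wrist_torque'])
E
```

```text
time_s: 9.12
ee_pos: [0.5837, 0.0169, 0.0242]
orientation: [2.034, 2.393, 0.0]
ft_force: [-0.8, 0.1, 5.4]
width: 0.0091
[0.58365394 0.01693568 0.02420052] [-0.75228114  0.05948726  5.36730906] [-0.02258331  0.35120546  0.01341329]
```

```bash
python3 -m jog '[{"tx":0,"ty":0,"tz":0.5,"spin":0},{"tx":0,"ty":0,"tz":0.7,"spin":0},{"tx":0,"ty":0,"tz":0.7,"spin":0},{"tx":0,"ty":0,"tz":0.7,"spin":0}]' 0
python3 - <<'E'
from h import *
for i in range(3):
    d=save('wrist',f'w9{i}.png');o=arm.observe();print(o['ee_pos'],o['ft_force'],o['wrist_torque'])
E
```

```text
time_s: 9.62
ee_pos: [0.5837, 0.017, 0.0242]
orientation: [2.033, 2.393, 0.0]
ft_force: [-1.5, -0.6, 9.5]
width: 0.009
[0.58368644 0.01693526 0.02416507] [-2.39424524 -1.1051874   9.01504211] [0.00962666 0.56326437 0.00566503]
[0.58367679 0.01692802 0.02418998] [-1.75185024  0.24061455  9.82314493] [0.03646137 0.54036884 0.06202319]
[0.58365643 0.01693567 0.02416657] [-3.07856085  0.45081096  8.41186356] [0.00795445 0.51846061 0.00840731]
```

Run:
```python
from h import *
d=save('wrist','w10.png');s=save('side','s10.png')
im=cv2.cvtColor(s['image'],cv2.COLOR_RGB2BGR)[180:290,150:320]
cv2.imwrite('pics/s10z.png',cv2.resize(im,None,fx=4.5,fy=4.5,interpolation=cv2.INTER_CUBIC))
hm=lambda u,v:zpt(d,[(u+i,v+j) for i in range(-4,5) for j in range(-4,5)])[:,2].mean().round(4)
print('flange',[hm(*p) for p in [(390,220),(450,220),(475,240),(455,295)]],'shingle',[hm(*p) for p in [(500,190),(495,250),(485,300),(560,220)]],'dark',hm(520,130))
```

```text
flange [np.float64(0.0204), np.float64(0.0204), np.float64(0.0205), np.float64(0.0204)] shingle [np.float64(0.0312), np.float64(0.0313), np.float64(0.0313), np.float64(0.0315)] dark 0.0315
```

View pics/w10.png

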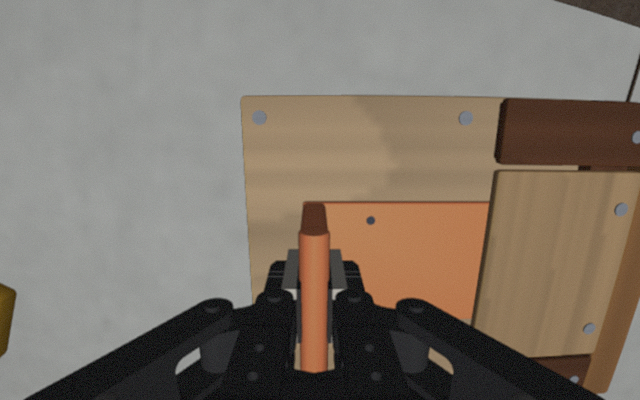

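View pics/s10z.png

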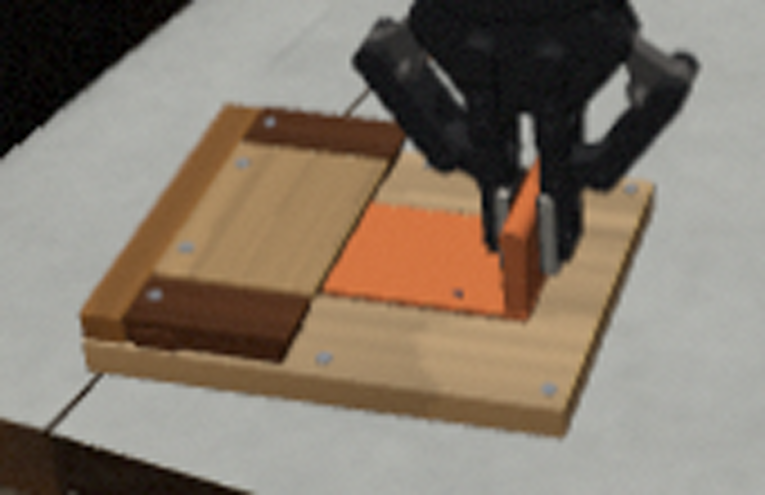

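Run:
```python
from h import *
d=np.load('pics/w10.png.npy',allow_pickle=True).item()
b=cv2.cvtColor(d['image'],cv2.COLOR_RGB2BGR)
cv2.imwrite('pics/w10a.png',cv2.resize(b[160:365,460:640],None,fx=2.8,fy=2.8,interpolation=cv2.INTER_CUBIC))
o=arm.observe();Rm=rot(o['orientation']);print('yaw',np.arctan2(Rm[1,1],Rm[0,1]),o['ft_force'])
S=plane(d,[(496,171),(474,354),(494,190)],.031);n=Rm[:2,1]
print(S.round(4),'insertion',(o['ee_pos'][:2]@n+.1053-S[:,:2]@n)*1000,'lat',(S[:2,:2].mean(0)-o['ee_pos'][:2])@Rm[:2,0]*1000)
```

```text
yaw 0.16203527710801593 [-2.61219253  0.27062196  8.84149129]
[[ 0.6492  0.0736  0.031 ]
 [ 0.667  -0.0133  0.031 ]
 [ 0.6508  0.0659  0.031 ]] insertion [31.43831914 27.88314597 31.15711169] lat 1.0306476356588188
```

View pics/w10a.png

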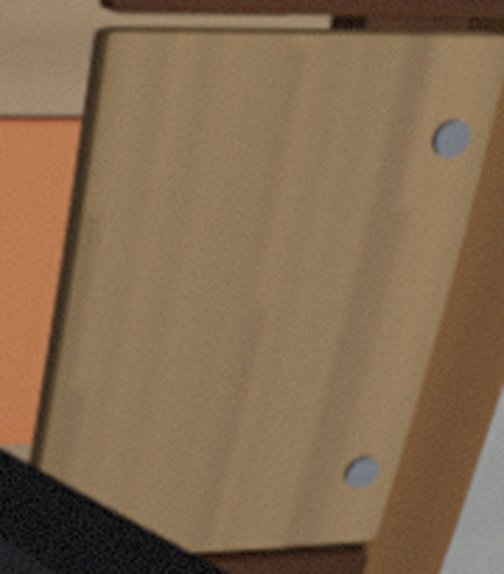

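```bash
python3 -c "
from rig import arm
print(arm.job_done()); o=arm.observe(); print(o['time_s'],o['ft_force'],o['width'])"
```

```text
the job is handed in; nothing more can be done
None
the job is handed in; nothing more can be done
```

I gripped the strip by its upstand, carried it onto the panel and slid its front edge under the light shingle. I handed the job in at about 10 s with the strip still held and pressed down.

- **Insertion:** the front edge is about 30 mm in; the last picture gave 28–31 mm, with one shingle corner hidden behind the gripper.
- **Centring:** just before the slide the strip was within about 0.1 mm of the shingle's centre. The last picture suggested about 1 mm, again using the hidden corner.
- **Squareness:** before the slide the strip and shingle agreed to about 0.002 rad, and the arm's orientation stayed the same through the slide.
- **Flatness:** the flange top reads 20.4 mm, so it lies flat on the 16 mm board. The shingle top reads 31 mm, level with the fixed ones, so it was not lifted.
- **Press:** the wrist force was 8.4–9.8 N over the last readings. Adding the roughly 1 N that the hanging strip had read, that is about 10 N on the board. A sideways force of about 2–3 N also showed.
- **Other objects:** I did not touch the punch, the pin clamp or the tin. I did not re-measure their positions at the end.

One move was refused because its rows left out some of the keys. The arm did not move, and I sent it again correctly.

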